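# Make up two sampling kits in the lab trays

## Task

Make up the two sampling kits from the stock on the bench. The tray with two compartments gets one low lidded jar and the oblong tip box; the tray with three compartments gets the tall round bottle in its middle compartment, with the other lidded jar and the small vial in the compartments at its two ends. Stand each thing upright in the middle of its own compartment, either of the two where there is a choice, and leave the square bottle, the open beaker and the rubber stopper where they stand.

Things in the scene. Friction and masses are not known exactly. Their poses are not given: they have to be found in the camera images.
- tray2: shallow tray (grey floor, white walls) with TWO compartments side by side along its long (y) axis, fixed to the bench, 86 mm (x) by 169 mm (y) outside. Top of floor at z = 4 mm, walls and divider 3 mm thick, rims 12 mm above the bench. Each compartment is 80 by 80 mm inside; centres at y = +41.5 and -41.5 mm, x = 0 in the tray's frame. Origin: centre of the underside, z up.
- tray3: shallow tray (grey floor, white walls) with THREE square compartments in a row along its long (y) axis, fixed to the bench, 86 mm (x) by 252 mm (y) outside. Floor, walls and rims as on the other tray (floor top 4 mm, walls 3 mm, rims 12 mm). Compartments 80 by 80 mm inside; centres at y = +83, 0 and -83 mm, x = 0 in the tray's frame. Origin: centre of the underside, z up.
- jar_a: one of two identical low round jars with a flat closed lid: white body 44 mm across, grey lid 48 mm across from 38 mm up to the top at 55 mm; about 60 g. Loose, upright. Origin: centre of the underside, z up.
- jar_b: one of two identical low round jars with a flat closed lid: white body 44 mm across, grey lid 48 mm across from 38 mm up to the top at 55 mm; about 60 g. Loose, upright. Origin: centre of the underside, z up.
- bottle: tall round bottle, amber glass with a white cap: body 32 mm across up to 55 mm, shoulder narrowing to the cap, which is 22 mm across from 63 mm to the top at 85 mm; about 70 g. The tallest of the stock. Loose, upright. Origin: centre of the underside, z up.
- vial: small slim round vial, amber glass 24 mm across up to 41 mm, then a white cap 22 mm across to the top at 55 mm; about 30 g. Loose, upright. Origin: centre of the underside, z up.
- tipbox: oblong closed box for pipette tips, 62 mm (its x) by 42 mm (its y), 50 mm high, white with a grey lid and dark seam; about 80 g. Loose, any yaw. It fits a compartment at any yaw. Origin: centre of the underside, z up.
- square_bottle: stock that stays: square amber bottle, 36 by 36 mm, body 52 mm high, white round cap 24 mm across to 70 mm; loose. Origin: centre of the underside, z up.
- beaker: stock that stays: open white ceramic beaker without lid, 52 mm across the rim, 55 mm high; loose. Origin: centre of the underside, z up.
- stopper: stock that stays: black rubber stopper, a cone 44 mm across at the foot, 34 mm at the top, 32 mm high; loose. Origin: centre of the underside, z up.
Mind the look-alikes: they are no part of the job. What is shaped like the vial but turquoise or yellow is not meant.

How it is judged:
At the end, for the whole second after the job is handed in: Two-part tray: a jar and the tip box; three-part tray: bottle in the middle, the other jar and the vial at the ends. Each within 15 mm of its compartment's centre in tray x and y, on the floor, upright within 0.12 rad, at rest. Square bottle, beaker, stopper: within 30 mm, upright (x of bottle in the frame of tray3 between -0.015 and 0.015 m and y of bottle in the frame of tray3 between -0.015 and 0.015 m and z of bottle in the frame of tray3 between 0.001 and 0.009 m and ((x of tipbox in the frame of tray2 between -0.015 and 0.015 m and y of tipbox in the frame of tray2 between 0.0265 and 0.0565 m and z of tipbox in the frame of tray2 between 0.001 and 0.009 m) or (x of tipbox in the frame of tray2 between -0.015 and 0.015 m and y of tipbox in the frame of tray2 between -0.0565 and -0.0265 m and z of tipbox in the frame of tray2 between 0.001 and 0.009 m)) and ((x of vial in the frame of tray3 between -0.015 and 0.015 m and y of vial in the frame of tray3 between 0.068 and 0.098 m and z of vial in the frame of tray3 between 0.001 and 0.009 m) or (x of vial in the frame of tray3 between -0.015 and 0.015 m and y of vial in the frame of tray3 between -0.098 and -0.068 m and z of vial in the frame of tray3 between 0.001 and 0.009 m)) and ((((x of jar_a in the frame of tray2 between -0.015 and 0.015 m and y of jar_a in the frame of tray2 between 0.0265 and 0.0565 m and z of jar_a in the frame of tray2 between 0.001 and 0.009 m) or (x of jar_a in the frame of tray2 between -0.015 and 0.015 m and y of jar_a in the frame of tray2 between -0.0565 and -0.0265 m and z of jar_a in the frame of tray2 between 0.001 and 0.009 m)) and ((x of jar_b in the frame of tray3 between -0.015 and 0.015 m and y of jar_b in the frame of tray3 between 0.068 and 0.098 m and z of jar_b in the frame of tray3 between 0.001 and 0.009 m) or (x of jar_b in the frame of tray3 between -0.015 and 0.015 m and y of jar_b in the frame of tray3 between -0.098 and -0.068 m and z of jar_b in the frame of tray3 between 0.001 and 0.009 m))) or (((x of jar_b in the frame of tray2 between -0.015 and 0.015 m and y of jar_b in the frame of tray2 between 0.0265 and 0.0565 m and z of jar_b in the frame of tray2 between 0.001 and 0.009 m) or (x of jar_b in the frame of tray2 between -0.015 and 0.015 m and y of jar_b in the frame of tray2 between -0.0565 and -0.0265 m and z of jar_b in the frame of tray2 between 0.001 and 0.009 m)) and ((x of jar_a in the frame of tray3 between -0.015 and 0.015 m and y of jar_a in the frame of tray3 between 0.068 and 0.098 m and z of jar_a in the frame of tray3 between 0.001 and 0.009 m) or (x of jar_a in the frame of tray3 between -0.015 and 0.015 m and y of jar_a in the frame of tray3 between -0.098 and -0.068 m and z of jar_a in the frame of tray3 between 0.001 and 0.009 m)))) and angle between each of jar_a, jar_b, bottle, vial, tipbox's own z axis and vertical below 0.12 rad and linear speed of each of jar_a, jar_b, bottle, vial, tipbox below 0.02 m/s and distance of each of square_bottle, beaker, stopper from where it was at the start of the episode below 0.03 m and angle between each of square_bottle, beaker, stopper's own z axis and vertical below 0.3 rad); the robot touches nothing.
It fails at once if the square bottle, the beaker or the stopper is pushed more than 30 mm from its place or tipped over (not (distance of each of square_bottle, beaker, stopper from where it was at the start of the episode below 0.03 m and angle between each of square_bottle, beaker, stopper's own z axis and vertical below 0.3 rad)).
It also fails if it takes over 136 s, if anything falls off the work surface, if the arm or the gripper's body presses on something with over 40 N, if the wrist force passes 120 N, or if a joint passes its speed limit or range.

## Robot

A 7-joint arm with a two-finger parallel gripper is mounted at the origin on the work surface. World frame = base frame: x ahead of the robot, y to its left, z up, the work surface at z = 0. Lengths are in m, angles in rad, forces in N, time in s.
With the tool pointing down it reaches from about 0.425 to 0.925 m from the base axis. Payload 6.8 kg.
Tool frame: the origin (TCP) lies midway between the tips of the shut fingers; the grasp point (between the pads) lies r.grip_point_offset behind it (r.grip_point_offset is the distance from the TCP to the grasp point, in m); z points along the fingers, y is the direction in which the jaws open and shut (so a half turn about z gives the same grasp; the last joint's range is limited). The gripper opens to 85 mm and grips with 20 to 120 N. Pads are 22 mm wide; open, the fingers measure 114 mm over their backs; the gripper's body (76 mm by 85 mm) begins 54 mm behind the grasp point. The pads swing forward as they close: fully open they stand 13 mm farther back than shut.
Start: joints at [-1.32, 0.477, 0.022, 1.555, -0.011, 1.109, -0.083], TCP at [0.237, 0.632, 0.231] pointing down, gripper open.
Joint ranges: [-2.96, 2.96], [-0.34, 2.1], [-1.41, 1.46], [0.24, 2.44], [-1.37, 4.51], [0.17, 1.92], [-2.96, 2.96]. Speed limits (rad/s): [2.39, 2.39, 3.14, 3.14, 3.14, 3.14, 3.14].

## Interface

Orientations are given as a rotation vector (axis times angle).
In Python, from bench import r gives the robot as it stands. The module is installed in compiled form; this text tells all that it offers.
- The arm moves only by the tool play_rows, never from a script. Its argument "deltas" is a list of rows, each a list of 3 entries, a list of its own where there are three numbers: the finger opening in mm, from 0 to 85.4, then the shift along the tool's x, y, z in mm, then the turn, a rotation vector about the tool's x, y, z in rad. A call has 1 to 8 rows; each row is the pose to reach, as a shift and turn from the pose measured when the call began, along the tool's axes at that moment; what a row does not reach only later rows make up. A row lasts 1/8 s, in which the tool goes at most 62.5 mm and 10.7 degrees, less where a joint would pass 70% of its speed; a pose out of reach is approached as far as the arm can. A call with a gripper value outside its range is refused whole. The fingers move at their own pace and stop on an object; "squeeze" is the grip in N (left out, the last holds). Time passes only in rows, so rows that repeat a pose let the fingers close. It gives the time, the measured TCP pose, the force and the opening at its end, in the units of the state.
- r.get_obs(): the state, without advancing time (a new reading comes with each control period).
- r.grab_frame(name): name is "scene" or "side" or "wrist"; returns (picture, depth): 480x640x3 uint8, red, green, blue; 480x640 float32, m along the optical axis (not along the pixel's ray), 0 where there is no reading.
- r.camera_model(name): a dict with "mtx" (3x3 intrinsics, pixels), "D" ([k1, k2, p1, p2, k3] as OpenCV has them; the pictures are not rectified), "rvec" (rotation vector, rad) and "tvec" (3), from world to camera coordinates, as OpenCV has them; the wrist camera has in their place "T_tool_cam" (4x4, takes a point from camera to tool coordinates, whose origin is the TCP and whose axes are the flange's). Camera axes: x right, y down, z forward; pixel columns grow to the right and rows downward; lengths in m; the calibration is good to about 2 mm. A picture is of the moment at which its call begins: read the wrist's pose just before it. camera_model takes no time and is no camera call.
- r.hand_in(): hands the job in, once; it reports no verdict.
The state is a dict: "clock": time; "joints": joint angles; "qvel": joint speeds; "tau": joint torques, N m; "tcp_pos": TCP position; "orientation": TCP orientation; "contact_force": force on the tool from outside, world axes, zero at the start; "moment": the same for the moment, N m; "grip_width": finger opening in m.
Only numpy, scipy, OpenCV 4.12 (cv2) and the standard library are available. Lean on these libraries where they do the work, as an engineer would, in place of code of your own. Each camera call takes 0.05 s, during which the arm holds its last target. There are 200 camera calls.

## Working session

There is one attempt and no reset: what is moved stays moved. The work goes in short steps, Python scripts to look and compute and a tool call to move; the robot and the scene stay as the last step left them, time stands still between calls to the robot, and variables do not carry over. Pictures are saved under pics/ and viewed, about 12 in all and at most 16, crops included, and the job is handed in when it is done.

Besides the shell and the picture viewer there is one more tool, called after "Call:" in YAML: its name, and indented under it one key for each argument. play_rows: Moves the arm, as the interface text tells. Its arguments: {"type":"object","properties":{"deltas":{"type":"array"},"squeeze":{"type":"number"}},"required":["deltas"]}

```bash
mkdir -p pics
cat > h.py <<'E'
import numpy as np, cv2
from scipy.spatial.transform import Rotation as R
from bench import r
def grab(n):
    o=r.get_obs(); p,d=r.grab_frame(n); m=r.camera_model(n)
    K=np.array(m["mtx"],float); D=np.array(m["D"],float)
    if n=="wrist":
        T=np.eye(4); T[:3,:3]=R.from_rotvec(o["orientation"]).as_matrix(); T[:3,3]=o["tcp_pos"]
        T=T@np.array(m["T_tool_cam"])
    else:
        W=np.eye(4); W[:3,:3]=R.from_rotvec(np.ravel(m["rvec"])).as_matrix(); W[:3,3]=np.ravel(m["tvec"]); T=np.linalg.inv(W)
    return p,d,dict(K=K,D=D,T=T)
def ray(c,uv):
    q=cv2.undistortPoints(np.array(uv,float).reshape(-1,1,2),c["K"],c["D"]).reshape(-1,2)
    return c["T"][:3,3], np.c_[q,np.ones(len(q))]@c["T"][:3,:3].T
def onplane(c,uv,z):
    o,d=ray(c,uv); return o+d*((z-o[2])/d[:,2])[:,None]
def cloud(c,d):
    v,u=np.mgrid[0:480,0:640]; o,dd=ray(c,np.c_[u.ravel(),v.ravel()])
    return (o+dd*d.reshape(-1,1)).reshape(480,640,3)
def save(n,p): cv2.imwrite("pics/"+n+".png",p[:,:,::-1])
E
python3 - <<'E'
from h import *
print(r.grip_point_offset, r.get_obs())
for n in("scene","side"):
    p,d,c=grab(n); save(n,p); np.savez(n,p=p,d=d,**c); print(n,c["T"].round(3).tolist(),(d>0).mean())
E
```

```text
0.0187 {'clock': 0.0, 'joints': array([-1.32010973,  0.47777782,  0.02233252,  1.55646082, -0.0115219 ,
        1.1093041 , -0.08308583]), 'qvel': array([ 0.00095865, -0.00078183,  0.00291882, -0.00064796, -0.00102227,
        0.0029547 , -0.0009089 ]), 'tau': array([ 9.42378574e-04, -5.96465421e+01,  1.60819486e+00, -2.81194317e+01,
        1.23890772e-02,  9.55091586e-03,  6.16283003e-06]), 'tcp_pos': array([0.23681244, 0.63145614, 0.23033656]), 'orientation': array([-5.60474294e-01, -3.09097382e+00,  2.84251296e-03]), 'contact_force': array([-0.85572249,  0.03228724,  0.315243  ]), 'moment': array([-0.00933898,  0.06752673,  0.02977169]), 'grip_width': 0.08546077139600396}
scene [[-0.546, 0.486, -0.683, 1.471], [0.838, 0.318, -0.443, 0.609], [0.002, -0.814, -0.581, 0.811], [0.0, 0.0, 0.0, 1.0]] 0.9944173177083333
side [[0.769, -0.495, 0.406, 0.081], [-0.64, -0.592, 0.49, -0.584], [-0.002, -0.636, -0.772, 0.969], [0.0, 0.0, 0.0, 1.0]] 0.995927734375
```

View pics/scene.png

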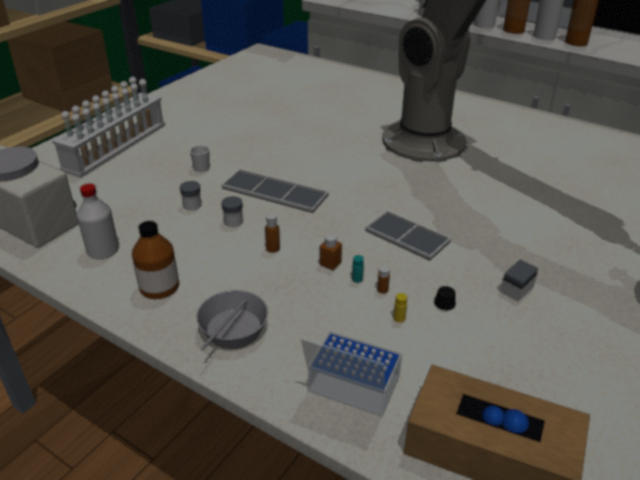

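View pics/side.png

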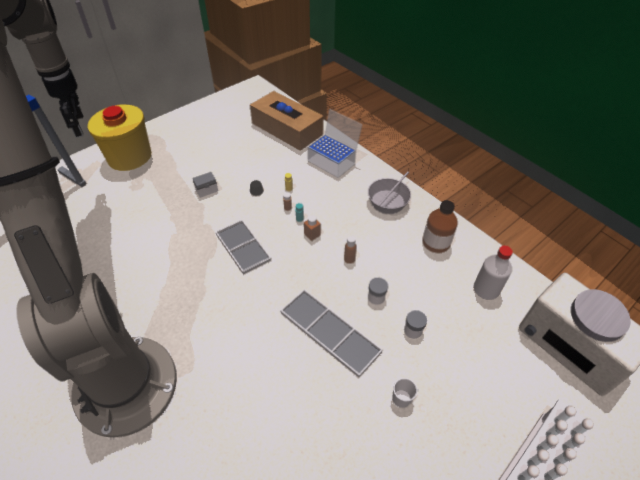

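Scene view: jars at (190,195) and (232,211), beaker (200,158), bottle (272,234), square bottle (330,252), turquoise (358,268), amber vial (383,279), yellow (400,306), stopper (446,297), tip box (519,278), tray3 (275,190), tray2 (408,235). The side view agrees: jars (378,290) and (415,323), bottle (350,250), vial (287,201), tip box (205,184).

```bash
cat > m.py <<'E'
from h import *
from scipy import ndimage as N
pts={"scene":dict(jar1=(190,195),jar2=(232,211),beaker=(200,158),bottle=(272,234),square=(330,252),teal=(358,268),vial=(383,279),yellow=(400,306),stopper=(446,297),tipbox=(519,278),tray3=(275,190),tray2=(408,235)),
"side":dict(jar1=(415,323),jar2=(378,290),beaker=(404,393),bottle=(350,250),square=(312,228),teal=(299,212),vial=(287,201),yellow=(289,182),stopper=(257,187),tipbox=(205,184),tray3=(330,332),tray2=(244,246))}
for n in("scene","side"):
    f=np.load(n+".npz"); P=cloud(f,f["d"]); z=P[...,2]
    L,_=N.label((z>.016)&(z<.15)&(f["d"]>0))
    for k,(u,v) in pts[n].items():
        if "tray" in k:
            g=cv2.cvtColor(f["p"],cv2.COLOR_RGB2GRAY); Z=z[v-3:v+4,u-3:u+4]
            print(n,k,"floor z",np.median(Z).round(4),"grey",g[v-3:v+4,u-3:u+4].mean(),f["p"][v,u]); continue
        w=L[v-6:v+7,u-6:u+7]; w=w[w>0]
        if not len(w): print(n,k,"none",z[v,u]); continue
        m=L==np.bincount(w).argmax(); q=P[m]; h=np.percentile(q[:,2],97)
        t=q[q[:,2]>h-.006]
        print(n,k,m.sum(),"h",h.round(3),"top mean",t[:,:2].mean(0).round(4),"mid",((t.min(0)+t.max(0))/2)[:2].round(4),"ext",np.ptp(t,axis=0)[:2].round(3))
E
python3 m.py
```

```text
scene jar1 451 h 0.058 top mean [ 0.6025 -0.3132] mid [ 0.601  -0.3137] ext [0.053 0.05 ]
scene jar2 479 h 0.058 top mean [ 0.6014 -0.1873] mid [ 0.5994 -0.1874] ext [0.052 0.052]
scene beaker 393 h 0.058 top mean [ 0.4549 -0.4137] mid [ 0.4579 -0.4149] ext [0.056 0.058]
scene bottle 430 h 0.087 top mean [ 0.6341 -0.0536] mid [ 0.6324 -0.0546] ext [0.026 0.022]
scene square 549 h 0.072 top mean [0.6115 0.078 ] mid [0.6094 0.0765] ext [0.029 0.025]
scene teal 240 h 0.057 top mean [0.6235 0.1498] mid [0.6208 0.1487] ext [0.029 0.023]
scene vial 261 h 0.057 top mean [0.6238 0.2081] mid [0.6226 0.2079] ext [0.024 0.021]
scene yellow 283 h 0.058 top mean [0.6781 0.2724] mid [0.679  0.2723] ext [0.025 0.021]
scene stopper 317 h 0.035 top mean [0.594  0.3282] mid [0.5929 0.3277] ext [0.037 0.034]
scene tipbox 858 h 0.053 top mean [0.4784 0.4324] mid [0.4755 0.4323] ext [0.069 0.051]
scene tray3 floor z 0.0046 grey 62.59183673469388 [59 63 67]
scene tray2 floor z 0.0059 grey 72.65306122448979 [65 67 69]
side jar1 437 h 0.058 top mean [ 0.6009 -0.3185] mid [ 0.6017 -0.3182] ext [0.049 0.048]

[... 187 characters left out ...]
le 241 h 0.085 top mean [ 0.6315 -0.0589] mid [ 0.6325 -0.0583] ext [0.02  0.022]
side square 272 h 0.071 top mean [0.6089 0.0721] mid [0.6092 0.0733] ext [0.023 0.026]
side teal 102 h 0.057 top mean [0.6197 0.1446] mid [0.619  0.1433] ext [0.019 0.02 ]
side vial 109 h 0.056 top mean [0.6211 0.2027] mid [0.6214 0.2035] ext [0.02  0.024]
side yellow 99 h 0.057 top mean [0.6753 0.2678] mid [0.6757 0.268 ] ext [0.021 0.02 ]
side stopper 117 h 0.034 top mean [0.5903 0.3222] mid [0.5903 0.3231] ext [0.033 0.036]
side tipbox 352 h 0.053 top mean [0.4736 0.4262] mid [0.4734 0.4268] ext [0.063 0.05 ]
side tray3 floor z 0.005 grey 124.0 [125 122 127]
side tray2 floor z 0.0043 grey 120.0 [105 102 105]
```

Run:
```python
from h import *
# tray outlines: grey floors darker than bench, low height
for n,cs in(("scene",[(275,190),(408,235)]),("side",[(330,332),(244,246)])):
    f=np.load(n+".npz"); g=cv2.cvtColor(f["p"],cv2.COLOR_RGB2GRAY)
    for (u,v) in cs:
        s=f["p"][v-60:v+60,u-70:u+70]
        t,b=cv2.threshold(cv2.cvtColor(s,cv2.COLOR_RGB2GRAY),0,255,cv2.THRESH_BINARY_INV+cv2.THRESH_OTSU)
        k,l,st,ce=cv2.connectedComponentsWithStats(b,connectivity=4)
        for i in range(1,k):
            if st[i,4]>150:
                uv=np.argwhere(l==i)[:,::-1]+[u-70,v-60]
                h=cv2.convexHull(uv.astype(np.int32)); X=onplane(f,h.reshape(-1,2),.004)[:,:2]
                rc=cv2.minAreaRect((X*1000).astype(np.float32))
                print(n,(u,v),"px",uv.mean(0).round(),st[i,4],"rect mm",np.round(rc[0],1),np.round(rc[1],1),round(rc[2],1))
```

```text
scene (275, 190) px [275. 191.] 2254 rect mm [ 442.  -190.4] [ 99.8 260. ] 7.3
scene (275, 190) px [232. 211.] 589 rect mm [ 570.1 -219.6] [128.4  49.9] 38.8
scene (275, 190) px [272. 235.] 444 rect mm [590.9 -86.6] [118.2  33.8] 37.8
scene (275, 190) px [330. 245.] 194 rect mm [553.7  42.8] [36.1 47.7] 33.1
scene (408, 235) px [408. 235.] 1963 rect mm [430.7 167.2] [174.3  97.9] 83.5
scene (408, 235) px [357. 269.] 314 rect mm [595.1 133.4] [91.4 26.5] 29.8
scene (408, 235) px [383. 282.] 267 rect mm [604. 198.] [68.1 26.7] 23.3
scene (408, 235) px [446. 290.] 152 rect mm [557.6 313.4] [24. 39.] 33.0
side (330, 332) px [377. 293.] 543 rect mm [ 610.1 -188. ] [96.7 49. ] 44.6
side (330, 332) px [318. 320.] 1901 rect mm [ 443.6 -146.2] [ 80.8 163.9] 7.5
side (330, 332) px [331. 349.] 341 rect mm [ 408.4 -208.7] [ 82.9 266.4] 25.6
side (330, 332) px [356. 351.] 1096 rect mm [ 459.9 -270.6] [80.8 81.2] 7.7
side (244, 246) px [205. 191.] 246 rect mm [462.9 419. ] [58.  77.1] 49.6
side (244, 246) px [305. 223.] 370 rect mm [622.2 119.9] [162.6  45.8] 71.8
side (244, 246) px [243. 247.] 1471 rect mm [432.5 164.8] [178.4  87.6] 83.5
side (244, 246) px [303. 300.] 252 rect mm [449.8 -73. ] [42.1 65.1] 50.2
```

Call:
play_rows:
  deltas:
    - [85,[-293,-105,-90],[0,0,1.213]]
    - [85,[-293,-105,-90],[0,0,1.213]]
    - [85,[-293,-105,-90],[0,0,1.213]]
    - [85,[-293,-105,-90],[0,0,1.213]]
    - [85,[-293,-105,-90],[0,0,1.213]]
    - [85,[-293,-105,-90],[0,0,1.213]]
    - [85,[-293,-105,-90],[0,0,1.213]]
    - [85,[-293,-105,-90],[0,0,1.213]]
  squeeze: 30

```text
clock: 1.1
tcp_pos: [0.4742, 0.4303, 0.3202]
orientation: [2.221, 2.221, -0.004]
contact_force: [-0.4, -0.3, 1.0]
grip_width: 0.0853
```

Run:
```python
from h import *
p,d,c=grab("wrist"); save("w1",p); np.savez("w1",p=p,d=d,**c); print(c["T"].round(3).tolist(), r.get_obs()["tcp_pos"], r.get_obs()["orientation"])
```

```text
[[1.0, 0.001, -0.002, 0.474], [-0.0, -0.953, -0.302, 0.508], [-0.002, 0.302, -0.953, 0.461], [0.0, 0.0, 0.0, 1.0]] [0.47399301 0.43051453 0.32016318] [ 2.21943363  2.22231398 -0.00362955]
```

View pics/w1.png

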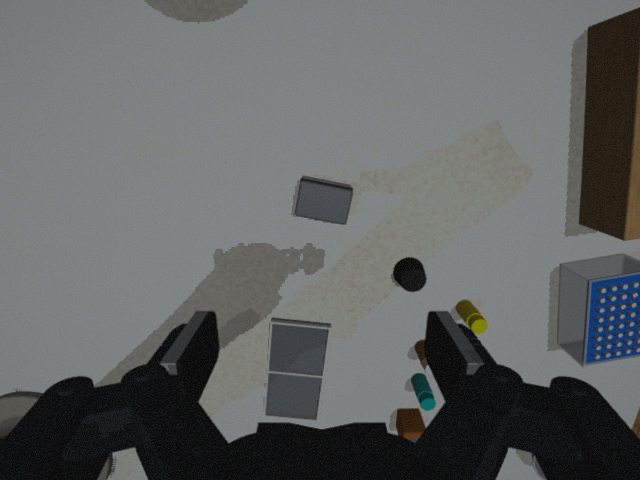

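The wrist view shows the tip box at (323,200), tray2 at (298,368), the stopper (410,274), and yellow (472,316) and turquoise (424,390) vials. The amber vial at (420,352) is partly hidden by the finger.

```bash
cat > rect.py <<'E'
from h import *
def top(f,uv,zlo,zhi,w=70):
    "min-area rect of the top face around a pixel, using height from depth to select and rays onto that plane"
    P=cloud(f,f["d"]); z=P[...,2]; m=((z>zlo)&(z<zhi)&(f["d"]>0)).astype(np.uint8)
    k,l,st,ce=cv2.connectedComponentsWithStats(m)
    v,u=np.mgrid[0:480,0:640]; i=l[uv[1],uv[0]]
    if i==0: return "miss",z[uv[1],uv[0]]
    h=np.median(z[l==i]); X=onplane(f,np.argwhere(l==i)[:,::-1],h)[:,:2]
    rc=cv2.minAreaRect((X*1000).astype(np.float32)); return h.round(4),np.round(rc[0],1),np.round(rc[1],1),round(rc[2],1)
def floor(f,uv,z=.004,dv=12):
    g=cv2.cvtColor(f["p"],cv2.COLOR_RGB2GRAY); m=np.zeros((482,642),np.uint8)
    cv2.floodFill(g.copy(),m,uv,255,dv,dv,cv2.FLOODFILL_FIXED_RANGE|cv2.FLOODFILL_MASK_ONLY|(255<<8))
    X=onplane(f,np.argwhere(m[1:-1,1:-1])[:,::-1],z)[:,:2]
    rc=cv2.minAreaRect((X*1000).astype(np.float32)); return len(X),np.round(rc[0],1),np.round(rc[1],1),round(rc[2],1)
E
python3 - <<'E'
from rect import *
f=np.load("w1.npz")
print("tip",top(f,(323,205),.044,.06))
print("stop",top(f,(405,268),.028,.04))
P=cloud(f,f["d"]); print(P[345,298],P[395,292],P[200,323], P[150,323])
for p in((298,345),(292,395)): print("tray2",floor(f,p))
for n,ps in(("scene",[(396,227),(424,243)]),("side",[(236,236),(250,258)])):
    g=np.load(n+".npz")
    for p in ps: print(n,floor(g,p))
    print(n,"tip",top(g,(519,272) if n=="scene" else (205,181),.044,.06))
E
```

```text
tip (np.float64(0.0484), array([475.7, 430.5]), array([42. , 61.6]), 78.9)
stop ('miss', np.float64(0.02432922044867053))
[0.43908333 0.21092655 0.002489  ] [0.42798559 0.12215021 0.00350992] [0.47533104 0.43329881 0.04842735] [ 0.47537077  0.48709106 -0.00078922]
tray2 (2523, array([438.5, 203.1]), array([79.7, 80.4]), 83.7)
tray2 (2148, array([429.3, 119.2]), array([79.6, 80.5]), 83.4)
scene (593, array([416.5, 121.5]), array([73.3, 72.3]), 83.4)
scene (668, array([426.3, 204.9]), array([74.4, 74.4]), 83.3)
scene tip (np.float64(0.0503), array([480.3, 432.8]), array([44.4, 69.8]), 78.6)
side (520, array([441.8, 213.2]), array([75.5, 76.6]), 83.5)
side (589, array([432.2, 129.7]), array([75.8, 76.9]), 83.5)
side tip (np.float64(0.0496), array([473.1, 423.7]), array([49.2, 60.2]), 79.8)
```

Call:
play_rows:
  deltas:
    - [85,[0,1.7,200],[0,0,-1.377]]
    - [85,[0,1.7,200],[0,0,-1.377]]
    - [85,[0,1.7,200],[0,0,-1.377]]
    - [85,[0,1.7,200],[0,0,-1.377]]
    - [85,[0,1.7,200],[0,0,-1.377]]
    - [85,[0,1.7,200],[0,0,-1.377]]
    - [85,[0,1.7,200],[0,0,-1.377]]
    - [85,[0,1.7,200],[0,0,-1.377]]

```text
clock: 2.15
tcp_pos: [0.4751, 0.4303, 0.1199]
orientation: [-0.292, -3.127, 0.004]
contact_force: [0.7, 0.3, -1.0]
grip_width: 0.085
```

Run:
```python
from rect import *
p,d,c=grab("wrist"); save("w2",p); np.savez("w2",p=p,d=d,**c); P=cloud(c,d);z=P[...,2]
m=(z>.044)&(z<.06); k,l,st,ce=cv2.connectedComponentsWithStats(m.astype(np.uint8))
f=dict(p=p,d=d,**c)
for i in range(1,k):
    if st[i,4]>800:
        X=onplane(c,np.argwhere(l==i)[:,::-1],.05)[:,:2]; rc=cv2.minAreaRect((X*1000).astype(np.float32)); print(st[i],np.median(z[l==i]),rc)
```

```text
[ 287  213   68   94 6103] 0.04839979710490411 ((474.1495361328125, 430.23004150390625), (41.15574264526367, 61.34092712402344), 78.97208404541016)
```

View pics/w2.png

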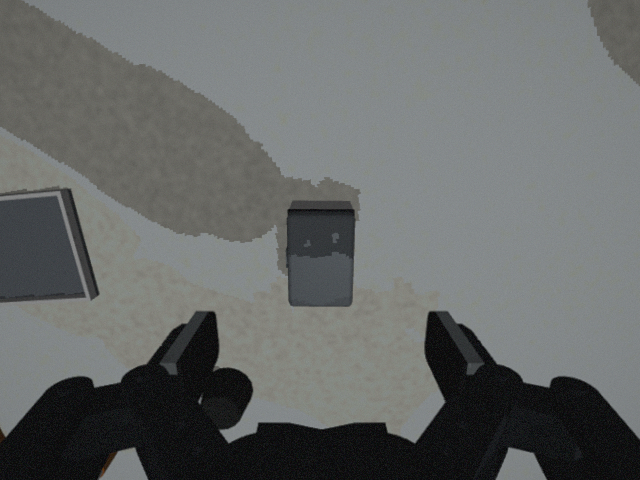

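The tip box is centred between the jaws, at (321,260), and both wrist views agree within 1.5 mm.

Call:
play_rows:
  deltas:
    - [85,[0,0,50],[0,0,0]]
    - [85,[0,0,90],[0,0,0]]
    - [85,[0,0,107],[0,0,0]]
    - [85,[0,0,107],[0,0,0]]
    - [35,[0,0,107],[0,0,0]]
    - [35,[0,0,107],[0,0,0]]
    - [35,[0,0,107],[0,0,0]]
    - [35,[0,0,107],[0,0,0]]
  squeeze: 40

```text
clock: 3.2
tcp_pos: [0.4758, 0.4307, 0.0145]
orientation: [0.29, 3.128, -0.001]
contact_force: [-1.1, -1.2, 7.4]
grip_width: 0.0414
```

Call:
play_rows:
  deltas:
    - [35,[0,0,0],[0,0,0]]
    - [35,[0,0,0],[0,0,0]]
    - [35,[0,0,0],[0,0,0]]
    - [35,[0,0,-40],[0,0,0]]
    - [35,[0,0,-90],[0,0,0]]
    - [35,[0,0,-120],[0,0,0]]
    - [35,[0,0,-120],[0,0,0]]

```text
clock: 4.08
tcp_pos: [0.477, 0.432, 0.1371]
orientation: [0.29, 3.125, 0.006]
contact_force: [0.2, 0.9, -1.1]
grip_width: 0.0412
```

Call:
play_rows:
  deltas:
    - [35,[0,-60,0],[0,0,0]]
    - [35,[-2,-120,0],[0,0,0]]
    - [35,[-4,-180,0],[0,0,0]]
    - [35,[-4.3,-232,0],[0,0,0]]
    - [35,[-4.3,-232,0],[0,0,0]]
    - [35,[-4.3,-232,40],[0,0,0]]
    - [35,[-4.3,-232,80],[0,0,0]]
    - [35,[-4.3,-232,80],[0,0,0]]

```text
clock: 5.08
tcp_pos: [0.4362, 0.203, 0.0534]
orientation: [-0.289, -3.126, 0.001]
contact_force: [0.3, -0.4, -0.2]
grip_width: 0.0418
```

Run:
```python
from rect import *
p,d,c=grab("wrist"); save("w3",p); np.savez("w3",p=p,d=d,**c); print(r.get_obs()["tcp_pos"])
P=cloud(c,d);z=P[...,2]
print(z[300,320],P[300,320])
```

```text
[0.43763623 0.20358884 0.05511803]
0.08831628908339832 [0.41139985 0.20778052 0.08831629]
```

View pics/w3.png

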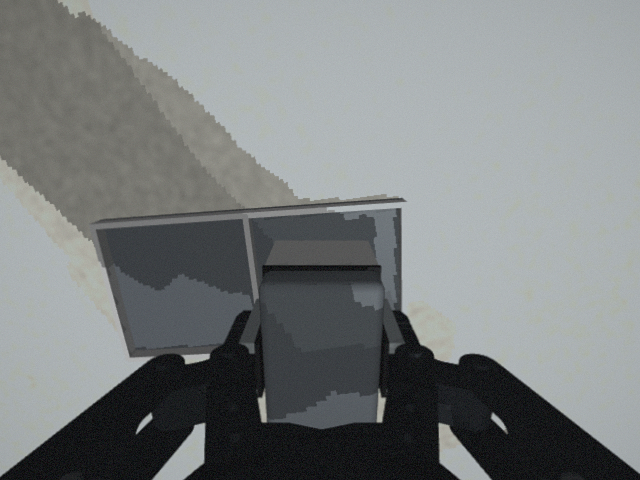

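The tip box hangs over its compartment and sits centred in it.

Call:
play_rows:
  deltas:
    - [35,[0,0,20],[0,0,0]]
    - [35,[0,0,33],[0,0,0]]
    - [35,[0,0,35],[0,0,0]]
    - [35,[0,0,35],[0,0,0]]
    - [35,[0,0,35],[0,0,0]]

```text
clock: 5.75
tcp_pos: [0.4381, 0.2039, 0.0208]
orientation: [0.289, 3.127, 0.003]
contact_force: [-0.5, 0.5, -0.3]
grip_width: 0.0417
```

Call:
play_rows:
  deltas:
    - [35,[0,0,2],[0,0,0]]
    - [35,[0,0,2],[0,0,0]]
    - [70,[0,0,2],[0,0,0]]
    - [70,[0,0,2],[0,0,0]]
    - [70,[0,0,2],[0,0,0]]
    - [70,[0,0,-30],[0,0,0]]
    - [70,[0,0,-80],[0,0,0]]
    - [70,[0,0,-140],[0,0,0]]

```text
clock: 6.75
tcp_pos: [0.4372, 0.2032, 0.1617]
orientation: [-0.289, -3.128, -0.001]
contact_force: [1.7, 1.1, 0.3]
grip_width: 0.0701
```

Call:
play_rows:
  deltas:
    - [60,[-181.5,36,-90],[0,0,1.386]]
    - [60,[-181.5,36,-90],[0,0,1.386]]
    - [60,[-181.5,36,-90],[0,0,1.386]]
    - [60,[-181.5,36,-90],[0,0,1.386]]
    - [60,[-181.5,36,-90],[0,0,1.386]]
    - [60,[-181.5,36,-90],[0,0,1.386]]
    - [60,[-181.5,36,-90],[0,0,1.386]]
    - [60,[-181.5,36,-90],[0,0,1.386]]

```text
clock: 7.75
tcp_pos: [0.6219, 0.2052, 0.2512]
orientation: [-2.224, -2.217, 0.001]
contact_force: [-0.0, 0.5, -0.4]
grip_width: 0.0596
```

```bash
cat >> rect.py <<'E'
def look(n,zlo,zhi,amin=300):
    f={}; p,d,c=grab("wrist"); save(n,p); np.savez(n,p=p,d=d,**c); o=r.get_obs(); print("tcp",o["tcp_pos"].round(4),R.from_rotvec(o["orientation"]).as_matrix()[:2,1].round(4))
    z=cloud(c,d)[...,2]; k,l,st,ce=cv2.connectedComponentsWithStats(((z>zlo)&(z<zhi)&(d>0)).astype(np.uint8))
    for i in range(1,k):
        if st[i,4]>amin:
            h=np.median(z[l==i]); X=onplane(c,np.argwhere(l==i)[:,::-1],h)[:,:2]; (x,y),rad=cv2.minEnclosingCircle((X*1000).astype(np.float32)); rc=cv2.minAreaRect((X*1000).astype(np.float32))
            print("px",ce[i].round(),st[i,4],"h",h.round(4),"circ",round(x,1),round(y,1),"R",round(rad,1),"rect",np.round(rc[0],1),np.round(rc[1],1),round(rc[2],1),"rgb",np.median(p[l==i],axis=0))
E
python3 -c "
from rect import *
look('w4',.051,.062,150)"
```

```text
tcp [0.6219 0.2053 0.2512] [ 1.     -0.0046]
px [582. 133.] 14696 h 0.0558 circ 861.3 279.9 R 81.8 rect [860.8 280.4] [ 99.8 132.3] 9.5 rgb [ 31.  68. 131.]
px [382. 147.] 443 h 0.0533 circ 677.1 271.2 R 10.8 rect [677.2 270.7] [21.1 19.4] 0.1 rgb [145. 150.  17.]
px [134. 218.] 2438 h 0.0526 circ 439.5 205.1 R 35.9 rect [439.6 205. ] [41.3 61.6] 79.7 rgb [71. 75. 79.]
px [323. 216.] 391 h 0.0535 circ 622.8 206.6 R 10.9 rect [622.7 206.4] [21.2 20.6] 45.9 rgb [145. 149. 150.]
px [322. 273.] 340 h 0.0535 circ 622.3 148.5 R 11.1 rect [621.8 148.5] [20.5 20.2] 89.9 rgb [12. 73. 72.]
px [313. 331.] 155 h 0.0551 circ 610.7 76.8 R 16.6 rect [613.   81.1] [20.5 32.4] 59.9 rgb [78. 72. 71.]
```

View pics/w4.png

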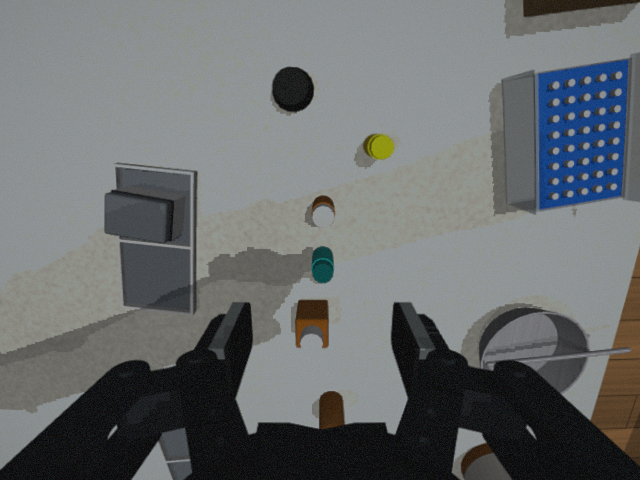

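The view shows three vial shapes: amber with a white cap at (323,208), turquoise at (322,265) and yellow at (379,147). Only the amber one fits the description. The tip box stands in tray2. I'll confirm the vial in one enlarged crop.

```bash
python3 -c "
from h import *
p=np.load('w4.npz')['p'][120:300,260:420]; save('c1',cv2.resize(p,None,fx=3,fy=3,interpolation=2))"
```

```text
(no output)
```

View pics/c1.png

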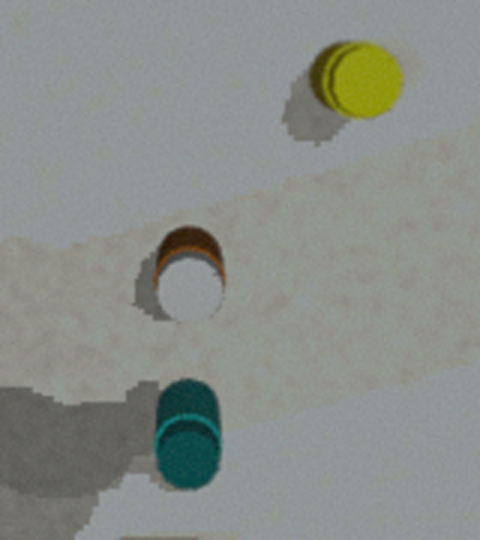

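The crop confirms it: amber glass with a white cap in the middle, yellow and turquoise rejected. Now I grasp it.

Call:
play_rows:
  deltas:
    - [60,[1.2,0.9,60],[0,0,0]]
    - [60,[1.2,0.9,120],[0,0,0]]
    - [60,[1.2,0.9,180],[0,0,0]]
    - [60,[1.2,0.9,220],[0,0,0]]
    - [60,[1.2,0.9,236],[0,0,0]]
    - [60,[1.2,0.9,236],[0,0,0]]
    - [15,[1.2,0.9,236],[0,0,0]]
    - [15,[1.2,0.9,236],[0,0,0]]
  squeeze: 30

```text
clock: 8.8
tcp_pos: [0.6238, 0.2071, 0.0172]
orientation: [-2.226, -2.216, -0.004]
contact_force: [-2.4, -0.3, 1.0]
grip_width: 0.0242
```

Call:
play_rows:
  deltas:
    - [15,[0,0,0],[0,0,0]]
    - [15,[0,0,0],[0,0,0]]
    - [15,[0,0,0],[0,0,0]]
    - [15,[0,0,0],[0,0,0]]
    - [15,[0,0,-40],[0,0,0]]
    - [15,[0,0,-90],[0,0,0]]
    - [15,[0,0,-150],[0,0,0]]
    - [15,[0,0,-150],[0,0,0]]

```text
clock: 9.8
tcp_pos: [0.627, 0.2075, 0.1727]
orientation: [2.225, 2.213, 0.018]
contact_force: [1.1, -0.6, -1.7]
grip_width: 0.023
```

Call:
play_rows:
  deltas:
    - [15,[-257,-177,-40],[0,0,0]]
    - [15,[-257,-177,-40],[0,0,0]]
    - [15,[-257,-177,-40],[0,0,0]]
    - [15,[-257,-177,-40],[0,0,0]]
    - [15,[-257,-177,-40],[0,0,0]]
    - [15,[-257,-177,-40],[0,0,0]]
    - [15,[-257,-177,-40],[0,0,0]]
    - [15,[-257,-177,-40],[0,0,0]]

```text
clock: 10.8
tcp_pos: [0.4488, -0.0476, 0.2089]
orientation: [2.222, 2.216, 0.017]
contact_force: [-0.9, -0.3, -0.5]
grip_width: 0.023
```

```bash
python3 -c "
from rect import *
look('w5',.051,.062,150)"
```

```text
tcp [ 0.4487 -0.0477  0.2089] [ 0.9999 -0.0029]
px [519.  75.] 234 h 0.056 circ 605.8 74.9 R 14.5 rect [602.8  74.6] [15.6 27.9] 8.3 rgb [60.  60.  58.5]
px [526. 235.] 554 h 0.0563 circ 630.2 -54.8 R 16.3 rect [627.8 -53.7] [31.2 27. ] 66.1 rgb [68. 44. 22.]
px [483. 361.] 636 h 0.0533 circ 603.2 -186.2 R 23.7 rect [ 608.3 -179. ] [20.3 47.5] 54.9 rgb [76. 82. 86.]
px [454. 468.] 289 h 0.0533 circ 600.1 -317.2 R 24.5 rect [ 597.  -320.3] [11.7 48.9] 45.2 rgb [74. 79. 83.]
```

View pics/w5.png

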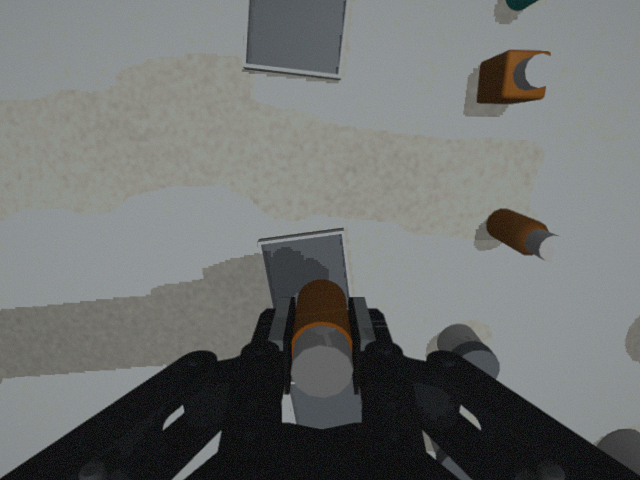

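Held vial at (322,350). Tray3's +y end wall runs from (258,240) to (344,229); the vial hides the rest. I cast those corners onto the rim height.

```bash
python3 -c "
from h import *
f=np.load('w5.npz'); g=cv2.cvtColor(f['p'],cv2.COLOR_RGB2GRAY)
# end wall far/near edges along columns; ray onto rim plane
top=[];
P=cloud(f,f['d']); print('floor z',P[265,290],'bench',P[200,300])
X=onplane(f,[(258,240),(344,228),(294,395),(362,385)],.012)[:,:2]*1000; print(X.round(1))
d=X[1]-X[0]; print('len',np.hypot(*d),'ang',np.degrees(np.arctan2(d[1],d[0])))
a=np.radians(7.4); ey=np.array([-np.sin(a),np.cos(a)])
m=(X[0]+X[1])/2
for s in(43,126,209): print('comp',(m-ey*s).round(1))
# row scan for end wall bright band
for u in(275,300,325): print(u,g[225:255,u])
"
```

```text
floor z [ 0.41822456 -0.09796476  0.00297251] bench [ 0.42959111 -0.03173146 -0.00118388]
[[ 388.5  -68.5]
 [ 472.3  -56.9]
 [ 418.8 -251.5]
 [ 495.5 -238.7]]
len 84.57793244173251 ang 7.9009797896204494
comp [ 435.9 -105.4]
comp [ 446.6 -187.7]
comp [ 457.3 -270. ]
275 [153 149 150 149 151 151 151 151 151 153 149 117  60  73  99 148 151 132
  87  86  76  80  85  83  82  82  66  59  61  65]
300 [150 149 150 148 148 150 149 149  90  60  80 117 149 150 108  86  83  83
  85  87  85  82  87  85  83  87  66  62  66  64]
325 [150 148 149 154 146  64  66  84 136 149 150 101  85  87  84  86  84  85
  84  86  85  86  82  86  83  81  88  84  87  84]
```

```bash
cat > go.py <<'E'
import sys; from h import *
# args: x y z(mm) [yaw of tool y in deg, default 0]
a=[float(v) for v in sys.argv[1:]]; o=r.get_obs(); M=R.from_rotvec(o["orientation"])
y=np.radians(a[3] if len(a)>3 else 0); yy=np.array([np.cos(y),np.sin(y),0]); zz=np.array([0,0,-1.])
D=R.from_matrix(np.c_[np.cross(yy,zz),yy,zz])
print("shift",M.inv().apply(np.array(a[:3])-o["tcp_pos"]*1000).round(1).tolist(),"turn",(M.inv()*D).as_rotvec().round(3).tolist())
E
python3 go.py 436 -107.5 80; python3 go.py 436 -107.5 22
```

```text
shift [-60.6, -13.9, 128.4] turn [0.01, -0.005, -0.003]
shift [-60.9, -14.4, 186.4] turn [0.01, -0.005, -0.003]
```

Call:
play_rows:
  deltas:
    - [15,[-60.6,-13.9,40],[0.01,-0.005,-0.003]]
    - [15,[-60.6,-13.9,90],[0.01,-0.005,-0.003]]
    - [15,[-60.6,-13.9,128],[0.01,-0.005,-0.003]]
    - [15,[-60.8,-14.2,165],[0.01,-0.005,-0.003]]
    - [15,[-60.9,-14.4,182],[0.01,-0.005,-0.003]]
    - [15,[-60.9,-14.4,186],[0.01,-0.005,-0.003]]
    - [15,[-60.9,-14.4,187],[0.01,-0.005,-0.003]]
    - [15,[-60.9,-14.4,187],[0.01,-0.005,-0.003]]

```text
clock: 11.85
tcp_pos: [0.4369, -0.1073, 0.0218]
orientation: [2.22, 2.222, 0.002]
contact_force: [0.4, 0.4, -0.3]
grip_width: 0.023
```

Call:
play_rows:
  deltas:
    - [15,[0,0,1.5],[0,0,0]]
    - [15,[0,0,1.5],[0,0,0]]
    - [50,[0,0,1.5],[0,0,0]]
    - [50,[0,0,1.5],[0,0,0]]
    - [50,[0,0,1.5],[0,0,0]]
    - [50,[0,0,-30],[0,0,0]]
    - [50,[0,0,-90],[0,0,0]]
    - [50,[0,0,-150],[0,0,0]]

```text
clock: 12.85
tcp_pos: [0.4362, -0.1074, 0.1732]
orientation: [2.221, 2.222, -0.0]
contact_force: [1.5, 0.7, 0.7]
grip_width: 0.0499
```

Call:
play_rows:
  deltas:
    - [85,[0,94,-80],[0,0,0]]
    - [85,[0,94,-80],[0,0,0]]
    - [85,[0,94,-80],[0,0,0]]
    - [85,[0,94,-80],[0,0,0]]
    - [85,[0,94,-80],[0,0,0]]

```text
clock: 13.48
tcp_pos: [0.5283, -0.1074, 0.2518]
orientation: [-2.22, -2.22, 0.003]
contact_force: [-0.3, -0.8, -0.1]
grip_width: 0.0849
```

```bash
python3 -c "
from rect import *
look('w6',.05,.063,150)
look('w6',.08,.1,150)"
```

```text
tcp [ 0.5285 -0.1074  0.252 ] [1. 0.]
px [417.  15.] 512 h 0.0511 circ 609.3 67.9 R 18.1 rect [609.3  67.6] [18.9 34.3] 86.5 rgb [119.5  82.   50. ]
px [429. 161.] 432 h 0.0564 circ 631.0 -55.2 R 15.9 rect [628.6 -54.8] [30.6 26.1] 74.8 rgb [60. 39. 19.]
px [228. 218.] 431 h 0.0575 circ 437.9 -107.4 R 11.9 rect [ 437.6 -107.3] [23.5 20.5] 43.7 rgb [135. 140. 142.]
px [614. 268.] 717 h 0.0565 circ 843.1 -166.9 R 38.3 rect [ 829.2 -165.8] [76.6 31.6] 85.6 rgb [62. 61. 59.]
px [393. 296.] 1553 h 0.0535 circ 601.6 -190.5 R 24.7 rect [ 601.4 -190.8] [47.9 47.6] 0.0 rgb [73. 78. 82.]
px [387. 395.] 1143 h 0.0533 circ 601.8 -315.4 R 25.0 rect [ 602.5 -315.3] [47.6 46.4] 89.8 rgb [72. 76. 81.]
tcp [ 0.5288 -0.1073  0.2522] [1.e+00 2.e-04]
px [445. 166.] 524 h 0.0834 circ 632.2 -55.6 R 11.6 rect [632.2 -55.7] [21.9 20.9] 20.0 rgb [135. 139. 141.]
px [632. 293.] 796 h 0.0884 circ 830.3 -171.9 R 32.7 rect [ 821.7 -174.3] [18.7 65.4] 15.8 rgb [47. 32. 15.]
```

View pics/w6.png

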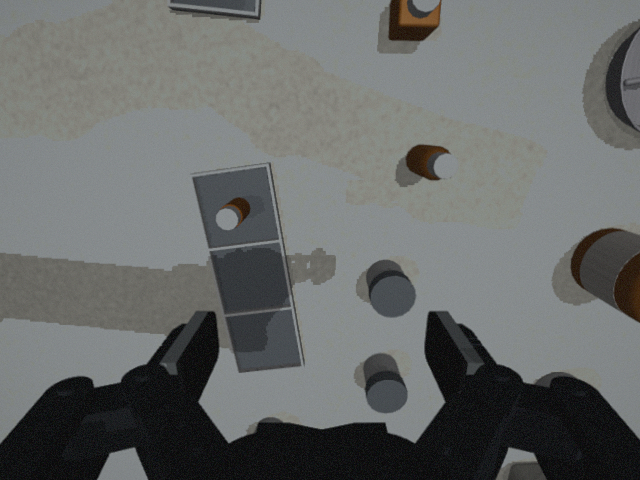

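The vial stands in tray3's +y compartment at (228,213). Two closed grey lids at (393,296) and (387,395) are the jars. The round-capped tall bottle is at (432,162), the square bottle at (414,20). The open beaker near (270,425) is mostly hidden.

```bash
python3 -c "
from rect import *
f=np.load('w6.npz')
for p in((250,285),(268,340),(255,190)): print(floor(f,p,.004,14))
c=onplane(f,[(193,175),(270,163),(303,365),(240,372)],.012)*1000; print(c[:,:2].round(1),c.mean(0).round(1))
"; python3 go.py 632.2 -55.6 150;  python3 go.py 632.2 -55.6 56
```

```text
(3996, array([ 444.8, -192.7]), array([80.5, 79.4]), 7.7)
(2225, array([ 455.9, -276.1]), array([80.7, 81.2]), 7.6)
(4582, array([ 433.6, -109. ]), array([81. , 80.9]), 7.8)
[[ 392.5  -71.4]
 [ 474.2  -59.4]
 [ 504.6 -304.3]
 [ 425.3 -315.3]] [ 449.2 -187.6   12. ]
shift [51.7, 103.6, 102.0] turn [-0.002, -0.0, 0.0]
shift [51.7, 103.8, 196.0] turn [-0.002, -0.0, 0.0]
```

Call:
play_rows:
  deltas:
    - [60,[51.7,103.6,0],[-0.002,0,0]]
    - [60,[51.7,103.6,40],[-0.002,0,0]]
    - [60,[51.7,103.6,100],[-0.002,0,0]]
    - [60,[51.7,103.7,150],[-0.002,0,0]]
    - [60,[51.7,103.8,185],[-0.002,0,0]]
    - [60,[51.7,103.8,196],[-0.002,0,0]]
    - [60,[51.7,103.8,196],[-0.002,0,0]]
    - [60,[51.7,103.8,196],[-0.002,0,0]]

```text
clock: 14.58
tcp_pos: [0.6333, -0.0559, 0.0577]
orientation: [2.22, 2.22, 0.003]
contact_force: [1.0, -0.1, -0.7]
grip_width: 0.0601
```

Call:
play_rows:
  deltas:
    - [15,[0,0,0],[0,0,0]]
    - [15,[0,0,0],[0,0,0]]
    - [15,[0,0,0],[0,0,0]]
    - [15,[0,0,0],[0,0,0]]
    - [15,[0,0,0],[0,0,0]]
  squeeze: 40

```text
clock: 15.2
tcp_pos: [0.6336, -0.0559, 0.059]
orientation: [2.22, 2.22, 0.004]
contact_force: [-2.4, 0.4, 7.1]
grip_width: 0.0214
```

Call:
play_rows:
  deltas:
    - [15,[0,0,-40],[0,0,0]]
    - [15,[0,0,-90],[0,0,0]]
    - [15,[0,0,-130],[0,0,0]]
    - [15,[0,0,-130],[0,0,0]]

```text
clock: 15.7
tcp_pos: [0.6353, -0.0565, 0.1928]
orientation: [2.217, 2.216, 0.012]
contact_force: [1.0, -0.6, -0.9]
grip_width: 0.0209
```

```bash
python3 go.py 446 -190.5 186; python3 go.py 446 -190.5 120;python3 go.py 446 -190.5 62
```

```text
shift [-134.1, -189.3, 4.8] turn [0.01, -0.001, -0.0]
shift [-134.1, -190.0, 70.8] turn [0.01, -0.001, -0.0]
shift [-134.2, -190.6, 128.7] turn [0.01, -0.001, -0.0]
```

Call:
play_rows:
  deltas:
    - [15,[-44,-62,3],[0.01,-0.001,0]]
    - [15,[-80,-113,5],[0.01,-0.001,0]]
    - [15,[-115,-162,5],[0.01,-0.001,0]]
    - [15,[-134,-189.5,10],[0.01,-0.001,0]]
    - [15,[-134,-189.5,50],[0.01,-0.001,0]]
    - [15,[-134,-190,90],[0.01,-0.001,0]]
    - [15,[-134,-190.4,115],[0.01,-0.001,0]]
    - [15,[-134,-190.4,115],[0.01,-0.001,0]]

```text
clock: 16.7
tcp_pos: [0.4438, -0.1897, 0.0737]
orientation: [-2.219, -2.218, 0.005]
contact_force: [-0.3, 0.9, -0.4]
grip_width: 0.0209
```

```bash
python3 -c "
from rect import *
look('w7',.05,.063,150)"; python3 go.py 446 -190.5 63
```

```text
tcp [ 0.445  -0.1902  0.075 ] [ 1.e+00 -8.e-04]
px [306. 123.] 2159 h 0.0576 circ 437.1 -108.3 R 10.8 rect [ 437.1 -108.3] [21. 21.] 49.1 rgb [155. 160. 162.]
px [615. 300.] 3893 h 0.0533 circ 597.8 -191.4 R 24.8 rect [ 590.3 -193.4] [29.5 49.4] 15.7 rgb [75. 80. 85.]
px [321. 276.] 574 h 0.0566 circ 443.3 -184.7 R 14.9 rect [ 443.1 -178.6] [29.8 13.9] 2.2 rgb [60. 37. 15.]
shift [-0.3, 1.0, 12.0] turn [-0.002, -0.0, -0.001]
```

View pics/w7.png

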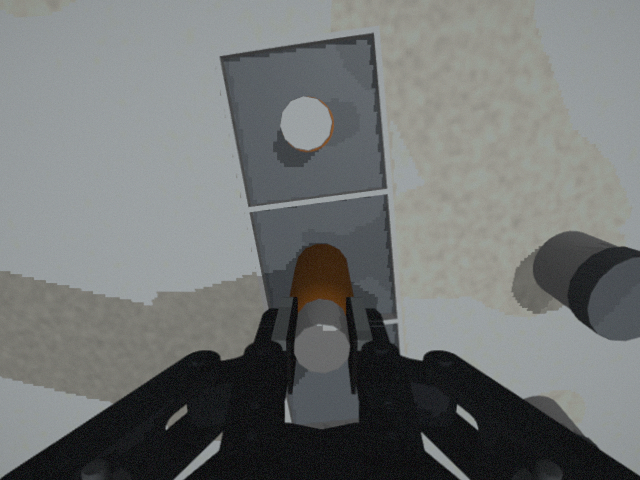

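The bottle hangs upright at (322,300) over the middle compartment, and the vial at (306,123) is standing centred.

Call:
play_rows:
  deltas:
    - [15,[0,1,6],[0,0,0]]
    - [15,[0,1,11],[0,0,0]]
    - [15,[0,1,12],[0,0,0]]
    - [15,[0,1,13],[0,0,0]]
    - [15,[0,1,13],[0,0,0]]
    - [15,[0,1,13],[0,0,0]]

```text
clock: 17.5
tcp_pos: [0.4465, -0.1903, 0.0635]
orientation: [-2.222, -2.219, -0.0]
contact_force: [-4.4, 1.9, 17.7]
grip_width: 0.0207
```

Call:
play_rows:
  deltas:
    - [15,[0,0,-1],[0,0,0]]
    - [45,[0,0,-1],[0,0,0]]
    - [45,[0,0,-1],[0,0,0]]
    - [45,[0,0,-1],[0,0,0]]
    - [45,[0,0,-30],[0,0,0]]
    - [60,[0,0,-80],[0,0,0]]
    - [75,[0,0,-110],[0,0,0]]

```text
clock: 18.38
tcp_pos: [0.4471, -0.1907, 0.1754]
orientation: [2.223, 2.22, 0.001]
contact_force: [0.8, -0.2, 0.2]
grip_width: 0.0747
```

```bash
python3 go.py 601.6 -190.5 150; python3 go.py 601.6 -190.5 24
```

```text
shift [0.4, 154.5, 25.5] turn [0.001, -0.001, -0.001]
shift [0.4, 154.4, 151.5] turn [0.001, -0.001, -0.001]
```

Call:
play_rows:
  deltas:
    - [80,[0.4,60,0],[0,0,0]]
    - [80,[0.4,120,0],[0,0,0]]
    - [80,[0.4,154.5,10],[0,0,0]]
    - [80,[0.4,154.5,60],[0,0,0]]
    - [80,[0.4,154.5,110],[0,0,0]]
    - [80,[0.4,154.5,140],[0,0,0]]
    - [80,[0.4,154.5,152],[0,0,0]]
    - [80,[0.4,154.5,152],[0,0,0]]

```text
clock: 19.38
tcp_pos: [0.6015, -0.1906, 0.0232]
orientation: [-2.223, -2.219, -0.0]
contact_force: [-0.4, -0.5, 1.4]
grip_width: 0.0798
```

Call:
play_rows:
  deltas:
    - [40,[0,0,0],[0,0,0]]
    - [40,[0,0,0],[0,0,0]]
    - [40,[0,0,0],[0,0,0]]
    - [40,[0,0,0],[0,0,0]]
    - [40,[0,0,0],[0,0,0]]
  squeeze: 35

```text
clock: 20.0
tcp_pos: [0.6025, -0.1909, 0.0248]
orientation: [2.222, 2.219, 0.003]
contact_force: [-1.5, -0.0, 6.4]
grip_width: 0.0468
```

Call:
play_rows:
  deltas:
    - [40,[0,0,-40],[0,0,0]]
    - [40,[0,0,-90],[0,0,0]]
    - [40,[0,0,-130],[0,0,0]]
    - [40,[0,0,-130],[0,0,0]]

```text
clock: 20.5
tcp_pos: [0.6044, -0.1919, 0.1589]
orientation: [2.218, 2.214, 0.01]
contact_force: [0.4, -0.2, -0.7]
grip_width: 0.0469
```

```bash
python3 go.py 457 -273.5 150; python3 go.py 457 -273.5 60;python3 go.py 457 -273.5 28
```

```text
shift [-81.9, -147.4, 7.5] turn [0.01, 0.001, -0.002]
shift [-81.8, -148.2, 97.5] turn [0.01, 0.001, -0.002]
shift [-81.8, -148.5, 129.5] turn [0.01, 0.001, -0.002]
```

Call:
play_rows:
  deltas:
    - [40,[-30,-54,3],[0.01,0.001,0]]
    - [40,[-60,-107,5],[0.01,0.001,0]]
    - [40,[-81.9,-147,5],[0.01,0.001,0]]
    - [40,[-81.9,-147.5,30],[0.01,0.001,0]]
    - [40,[-81.9,-148,80],[0.01,0.001,0]]
    - [40,[-81.9,-148.4,115],[0.01,0.001,0]]
    - [40,[-81.9,-148.5,126],[0.01,0.001,0]]
    - [40,[-81.9,-148.5,127],[0.01,0.001,0]]

```text
clock: 21.5
tcp_pos: [0.4564, -0.2736, 0.0302]
orientation: [-2.223, -2.218, 0.001]
contact_force: [0.6, 0.3, 1.1]
grip_width: 0.0466
```

Call:
play_rows:
  deltas:
    - [40,[0,0,1],[0,0,0]]
    - [40,[0,0,2],[0,0,0]]
    - [40,[0,0,3],[0,0,0]]
    - [40,[0,0,3],[0,0,0]]

```text
clock: 22.0
tcp_pos: [0.4573, -0.2739, 0.0286]
orientation: [-2.224, -2.219, -0.001]
contact_force: [-1.4, 1.7, 10.2]
grip_width: 0.0472
```

Call:
play_rows:
  deltas:
    - [40,[0,0,-1],[0,0,0]]
    - [75,[0,0,-1],[0,0,0]]
    - [75,[0,0,-1],[0,0,0]]
    - [75,[0,0,-1],[0,0,0]]
    - [75,[0,0,-1],[0,0,0]]
    - [75,[0,0,-30],[0,0,0]]
    - [75,[0,0,-90],[0,0,0]]
    - [75,[0,0,-140],[0,0,0]]

```text
clock: 23.0
tcp_pos: [0.4571, -0.2742, 0.1703]
orientation: [2.224, 2.219, 0.0]
contact_force: [0.9, 0.8, 0.8]
grip_width: 0.075
```

```bash
python3 -c "
from rect import *
look('w8',.05,.063,150)"; python3 go.py 601.9 -315.4 150; python3 go.py 601.9 -315.4 23.5
```

```text
tcp [ 0.4599 -0.2764  0.1761] [ 1.     -0.0037]
px [289.   3.] 165 h 0.0554 circ 437.1 -116.4 R 8.1 rect [ 437.  -118.6] [ 4.5 16.2] 89.6 rgb [55. 56. 56.]
px [308. 124.] 671 h 0.0598 circ 446.9 -190.3 R 15.7 rect [ 446.8 -190.4] [30.4 30.6] 89.8 rgb [59. 38. 20.]
px [323. 242.] 3196 h 0.0576 circ 457.8 -273.8 R 24.6 rect [ 458.1 -273.8] [47.  48.4] 5.3 rgb [74. 78. 82.]
px [505. 292.] 2603 h 0.0533 circ 601.9 -315.8 R 25.0 rect [ 601.9 -316.7] [47.2 48.7] 70.6 rgb [74. 79. 83.]
px [323. 398.] 725 h 0.053 circ 457.8 -416.2 R 26.8 rect [ 458.  -415.9] [52.4 50.8] 89.9 rgb [125. 130. 131.]
shift [-38.4, 142.0, 27.4] turn [0.009, 0.003, -0.004]
shift [-38.1, 140.9, 153.9] turn [0.009, 0.003, -0.004]
```

Call:
play_rows:
  deltas:
    - [80,[-15,58,10],[0.009,0.003,-0.004]]
    - [80,[-30,115,20],[0.009,0.003,-0.004]]
    - [80,[-38.3,142,27],[0.009,0.003,-0.004]]
    - [80,[-38.3,142,27],[0.009,0.003,-0.004]]
    - [80,[-38.3,141.6,60],[0.009,0.003,-0.004]]
    - [80,[-38.3,141.3,90],[0.009,0.003,-0.004]]
    - [80,[-38.3,141.3,90],[0.009,0.003,-0.004]]
    - [80,[-38.3,141.3,90],[0.009,0.003,-0.004]]

```text
clock: 24.05
tcp_pos: [0.6017, -0.316, 0.0888]
orientation: [2.221, 2.221, 0.0]
contact_force: [0.8, -0.3, 0.8]
grip_width: 0.0795
```

```bash
python3 -c "
from rect import *
look('w9',.05,.063,500)"; python3 go.py 601.9 -315.6 23.5
```

```text
tcp [ 0.6022 -0.3162  0.0891] [ 1.e+00 -3.e-04]
px [ 7. 33.] 905 h 0.0544 circ 457.7 -193.3 R 13.7 rect [ 461.6 -194.1] [27.5  9.5] 77.6 rgb [43. 27. 14.]
px [ 42. 210.] 6918 h 0.0576 circ 461.4 -274.8 R 26.3 rect [ 463.5 -275.1] [49.6 46.2] 75.0 rgb [72. 76. 80.]
px [324. 285.] 5823 h 0.0535 circ 602.9 -316.6 R 24.2 rect [ 603.  -316.8] [47.1 48. ] 0.0 rgb [66. 70. 74.]
shift [0.6, -0.4, 65.6] turn [0.001, 0.001, -0.0]
```

Call:
play_rows:
  deltas:
    - [80,[0,0,30],[0,0,0]]
    - [80,[0,0,55],[0,0,0]]
    - [80,[0,0,66],[0,0,0]]
    - [80,[0,0,66],[0,0,0]]
    - [40,[0,0,66],[0,0,0]]
    - [40,[0,0,66],[0,0,0]]
    - [40,[0,0,66],[0,0,0]]
    - [40,[0,0,66],[0,0,0]]

```text
clock: 25.1
tcp_pos: [0.603, -0.3167, 0.0245]
orientation: [2.219, 2.219, 0.002]
contact_force: [-0.8, 0.2, 5.8]
grip_width: 0.0468
```

Call:
play_rows:
  deltas:
    - [40,[0,0,0],[0,0,0]]
    - [40,[0,0,0],[0,0,0]]
    - [40,[0,0,-40],[0,0,0]]
    - [40,[0,0,-90],[0,0,0]]
    - [40,[0,0,-150],[0,0,0]]
    - [40,[0,0,-160],[0,0,0]]
    - [40,[0,0,-160],[0,0,0]]

```text
clock: 25.98
tcp_pos: [0.6026, -0.3163, 0.1847]
orientation: [2.219, 2.219, 0.003]
contact_force: [-0.1, -0.0, -1.6]
grip_width: 0.0467
```

```bash
python3 go.py 520 100 190;python3 go.py 429 119.5 190
```

```text
shift [416.3, -82.6, -6.1] turn [0.004, 0.001, -0.0]
shift [435.8, -173.6, -6.5] turn [0.004, 0.001, -0.0]
```

Call:
play_rows:
  deltas:
    - [40,[435.8,-173.6,-6.5],[0.004,0.001,0]]
    - [40,[435.8,-173.6,-6.5],[0.004,0.001,0]]
    - [40,[435.8,-173.6,-6.5],[0.004,0.001,0]]
    - [40,[435.8,-173.6,-6.5],[0.004,0.001,0]]
    - [40,[435.8,-173.6,-6.5],[0.004,0.001,0]]
    - [40,[435.8,-173.6,-6.5],[0.004,0.001,0]]
    - [40,[435.8,-173.6,-6.5],[0.004,0.001,0]]
    - [40,[435.8,-173.6,-6.5],[0.004,0.001,0]]

```text
clock: 26.98
tcp_pos: [0.426, 0.1223, 0.1883]
orientation: [-2.215, -2.226, 0.005]
contact_force: [0.1, -0.2, -0.8]
grip_width: 0.0471
```

```bash
python3 go.py 429 120 190;python3 go.py 429 120 70; python3 go.py 429 120 33
```

```text
shift [-2.4, 2.9, -1.7] turn [-0.003, 0.001, 0.005]
shift [-2.2, 3.3, 118.3] turn [-0.003, 0.001, 0.005]
shift [-2.1, 3.4, 155.3] turn [-0.003, 0.001, 0.005]
```

Call:
play_rows:
  deltas:
    - [40,[-2.2,3,30],[-0.003,0.001,0.005]]
    - [40,[-2.2,3.2,80],[-0.003,0.001,0.005]]
    - [40,[-2.2,3.3,115],[-0.003,0.001,0.005]]
    - [40,[-2.2,3.3,115],[-0.003,0.001,0.005]]
    - [40,[-2.2,3.3,115],[-0.003,0.001,0.005]]

```text
clock: 27.6
tcp_pos: [0.4289, 0.1197, 0.0735]
orientation: [2.222, 2.221, -0.002]
contact_force: [1.0, 0.5, 0.0]
grip_width: 0.0473
```

```bash
python3 -c "
from rect import *
look('w10',.045,.063,500)";  python3 go.py 429 120 29
```

```text
tcp [0.4295 0.1201 0.074 ] [ 1.e+00 -3.e-04]
px [343. 113.] 14528 h 0.0524 circ 438.4 204.5 R 35.6 rect [438.2 203.9] [42.1 61.3] 79.3 rgb [ 95. 100. 105.]
px [322. 266.] 843 h 0.0558 circ 428.8 125.2 R 20.9 rect [428.8 134.3] [41.8 18.3] 0.0 rgb [86. 87. 87.]
px [625. 364.] 1652 h 0.0499 circ 599.9 77.4 R 21.3 rect [594.8  76.1] [20.8 41.8] 16.6 rgb [99. 67. 26.]
shift [-0.1, -0.5, 45.0] turn [0.001, -0.0, -0.0]
```

View pics/w10.png

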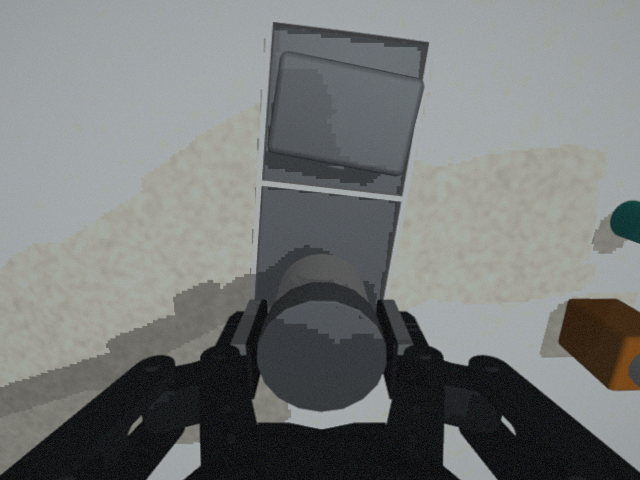

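The jar hangs over the free compartment, with the tip box centred behind it at (345,113). The divider from (262,185) to (403,200) is a quick check.

```bash
python3 -c "
from h import *
f=np.load('w10.npz'); X=onplane(f,[(262,185),(403,200),(273,22),(429,42)],.012)[:,:2]*1000; print(X.round(1))
m=(X[0]+X[1])/2; e=np.array([.117,.993]); print('free',m-41.5*e,'box',m+41.5*e)"
```

```text
[[395.4 169.4]
 [474.9 161. ]
 [404.5 250.8]
 [483.2 242. ]]
free [430.28231929 123.96992374] box [439.99331929 206.38892374]
```

Call:
play_rows:
  deltas:
    - [40,[2,0.2,20],[0,0,0]]
    - [40,[2,0.2,38],[0,0,0]]
    - [40,[2,0.2,43],[0,0,0]]
    - [40,[2,0.2,45],[0,0,0]]
    - [40,[2,0.2,46],[0,0,0]]
    - [40,[2,0.2,46],[0,0,0]]

```text
clock: 28.4
tcp_pos: [0.43, 0.1222, 0.0285]
orientation: [2.221, 2.221, 0.002]
contact_force: [0.2, 0.1, -0.8]
grip_width: 0.0469
```

Call:
play_rows:
  deltas:
    - [40,[0,0,1],[0,0,0]]
    - [40,[0,0,1],[0,0,0]]
    - [75,[0,0,0],[0,0,0]]
    - [75,[0,0,0],[0,0,0]]
    - [75,[0,0,0],[0,0,0]]
    - [75,[0,0,-30],[0,0,0]]
    - [75,[0,0,-90],[0,0,0]]
    - [75,[0,0,-150],[0,0,0]]

```text
clock: 29.4
tcp_pos: [0.4293, 0.1218, 0.1798]
orientation: [2.221, 2.22, -0.001]
contact_force: [1.5, 1.7, 0.8]
grip_width: 0.0751
```

Call:
play_rows:
  deltas:
    - [75,[-40,30,-60],[0,0,0]]
    - [75,[-80,60,-120],[0,0,0]]
    - [75,[-110,60,-150],[0,0,0]]
    - [75,[-110,60,-150],[0,0,0]]
    - [75,[-110,60,-150],[0,0,0]]

```text
clock: 30.02
tcp_pos: [0.489, 0.0119, 0.3296]
orientation: [2.223, 2.22, -0.0]
contact_force: [-0.9, 0.8, -0.0]
grip_width: 0.0752
```

```bash
python3 -c "
from rect import *
look('w11',.05,.066,150)
p,d,c=grab('side'); save('side2',p)"
```

```text
tcp [0.4884 0.0128 0.3287] [1.e+00 4.e-04]
px [273.  20.] 2385 h 0.0525 circ 438.2 203.0 R 35.7 rect [438.2 203.3] [42.2 61.5] 79.9 rgb [78. 83. 87.]
px [445.  77.] 353 h 0.0533 circ 621.0 147.8 R 11.4 rect [621.4 147.4] [22.2 20.5] 26.1 rgb [ 20. 117. 116.]
px [267. 102.] 1629 h 0.0576 circ 429.9 121.1 R 24.1 rect [430.2 121. ] [46.8 47.1] 74.8 rgb [79. 83. 87.]
px [424. 143.] 325 h 0.0509 circ 610.6 75.7 R 22.5 rect [609.9  76.2] [34.9 34. ] 0.3 rgb [108.  69.  38.]
px [281. 296.] 246 h 0.0572 circ 437.7 -106.7 R 12.2 rect [ 437.3 -106.6] [24.2 20.9] 77.3 rgb [107. 108. 108.]
px [582. 325.] 603 h 0.0579 circ 851.3 -164.2 R 40.1 rect [ 837.6 -155.1] [79.7 44.9] 57.3 rgb [64. 63. 61.]
px [291. 349.] 268 h 0.0595 circ 446.8 -185.5 R 16.9 rect [ 447.6 -183.4] [28.1 31.7] 82.7 rgb [60. 38. 16.]
px [300. 403.] 818 h 0.0574 circ 457.7 -270.9 R 26.1 rect [ 457.5 -270.9] [50.4 46.6] 89.7 rgb [70. 75. 79.]
```

View pics/side2.png

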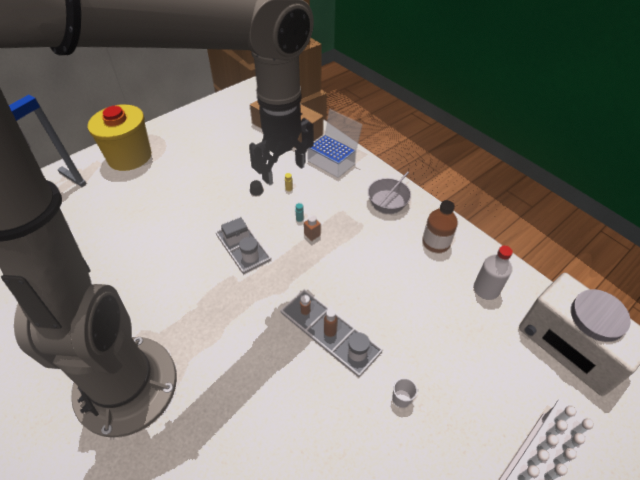

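View pics/w11.png

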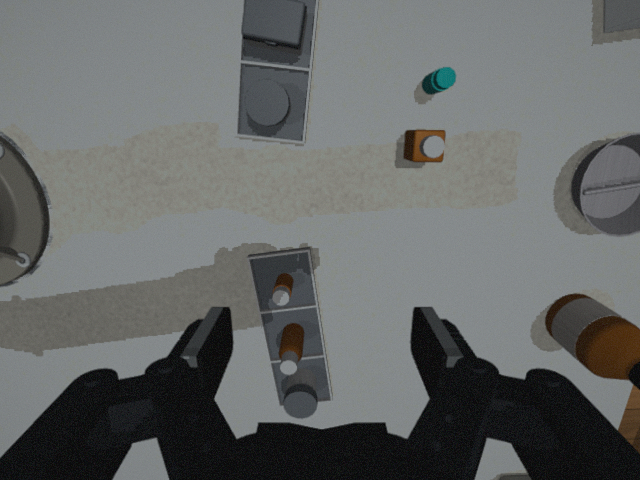

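Both views show all five items upright in their compartments. In the side view, the tip box is at (235,228), the jar at (249,248), the vial at (305,303), the bottle at (330,322) and the other jar at (358,348). The square bottle (312,228), stopper (256,187) and beaker (404,393) stand where they were.

```bash
python3 -c "
from h import *
print(r.hand_in())"
```

```text
the job is handed in; nothing more can be done
None
```

I put all five items in their tray compartments and handed the job in after about 30 s of robot time. The hand-in reports no verdict.

**Placing:** The tip box and one jar are in the two-part tray. The bottle is in the middle of the three-part tray, with the vial at its +y end and the other jar at its -y end.

**Last checks:**
- **Position:** The last wrist-camera picture puts each item within about 5 mm of its compartment centre, against the 15 mm allowed.
- **Height:** Measured tops were about 4 mm higher than on the bench for the tip box, vial and both jars, as expected on the tray floor. I did not measure the bottle's top after release. It touched the floor on lowering (17.7 N) and looks upright in the final pictures.
- **Stock that stays:** By eye, the square bottle, beaker and stopper stand where they started in the final side picture. I did not re-measure all three.

**Disagreements:** The two fixed cameras differed from each other by about 5–9 mm, mostly in y, so I used the wrist camera, whose measured sizes matched the given ones. The wrist estimates of the compartment centres themselves varied by about 3–5 mm, and I aimed between them.

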